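# Free the ratchet pawl and lower the board stand

### The arm

A 6-joint arm with a two-finger parallel gripper is mounted at the origin on a cart in front of the work surface, level with it; the furniture and walls round the work are solid. World frame = base frame: x ahead of the robot, y to its left, z up, the work surface at z = 0. Lengths are in m, angles in degrees, forces in N, time in s.
With the tool pointing down it reaches from about 0.4 to 0.825 m from the base axis. Payload 7 kg.
Tool frame: the origin (TCP) lies on the centre line of the jaws, within the pads' length; the fingertips stand 19 mm ahead of it and the grasp point (between the pads) is the TCP (r.tip_extent is the distance from the TCP to the fingertips, in m); z points along the fingers, y is the line along which they close (so a half turn about z gives the same grasp; the last joint's range is limited). The gripper opens to 88 mm and grips with 3 to 60 N. Pads are 19 mm wide; open, the fingers measure 130 mm over their backs; the gripper's body (78 mm by 193 mm) begins 47 mm behind the grasp point.
Start: joints at [-56.259, 20.546, 0.682, 0, -70.136, -16.507], TCP at [0.2, -0.645, 0.246] pointing down, gripper open.
Joint ranges: [-176.03, 176.03], [-82.01, 121.73], [-58.28, 71.71], [-173.87, 95.51], [-174.79, -0.11], [-173.66, 173.66]. Speed limits (degrees/s): [136.94, 136.94, 172.46, 180, 180, 180].

### API

Orientations are given as [roll, pitch, yaw] about the fixed x, y, z axes, in that order (R = Rz(yaw) Ry(pitch) Rx(roll)).
In Python, from plant import r gives the robot as it stands. The module is installed in compiled form; this text tells all that it offers.
- The arm moves only by the tool jog_arm, never from a script. Its argument "deltas" is a list that holds one entry, the list of rows, each a list of 5 numbers: the opening, from -1 (shut) to 1 (fully open), then the shift along the world's x, y, z in cm, then the turn about the world's z in rad. In form: [[[claw, dx, dy, dz, turn], ...]]. A call has 1 to 8 rows; each row shifts and turns the commanded pose from where the row before left it; what a row does not reach is not made up. A row lasts 1/8 s, in which the tool goes at most 62.5 mm and 10.7 degrees, less where a joint would pass 70% of its speed; a pose out of reach is approached as far as the arm can. A call with a gripper value outside its range is refused whole. The fingers move at their own pace and stop on an object; "force" is the grip in N (left out, the last holds). Time passes only in rows, so rows that do not move let the fingers close. It gives the time, the measured TCP pose, the force, the opening and the grip force at its end, in the units of the state.
- r.get_state(): the state, without advancing time (a new reading comes with each control period).
- r.capture(name): name is "side" or "top"; returns the picture (384x512x3 uint8, blue, green, red); there is no depth.
- r.camera_info(name): a dict with "fx", "fy", "cx", "cy" (pixels), "view" (4x4, takes a point from world to camera coordinates). Camera axes: x right, y up, looking along -z (the intrinsics and any distortion apply to the point x, -y, -z); pixel columns grow to the right and rows downward; lengths in m; the calibration is good to about 2 mm. A picture is of the moment at which its call begins. camera_info takes no time and is no camera call.
- r.close_job(): hands the job in; it is judged then, once.
The state is a dict: "time_s": time; "joints": joint angles; "qd": joint speeds; "joint_torque": joint torques, N m; "tcp_pos": TCP position; "eef_rot": TCP orientation; "contact_force": force on the tool from outside, world axes, zero at the start; "moment": the same for the moment, N m; "gripper_width": finger opening in m; "gripper_force": force on a finger pad.
Only numpy, scipy, OpenCV 4.12 (cv2) and the standard library are available. Lean on these libraries where they do the work, as an engineer would, in place of code of your own. Each camera call takes 0.05 s, during which the arm holds its last target. There are 200 camera calls.

### The job

The ratchet stand is holding its board table up. Pick up the screwdriver and, keeping the gripper itself off the pawl, put the blade under the pawl's beak and flick the pawl out of the teeth and right over until it lies back on its stop; then lower the table, without letting it slam, all the way onto its bottom stop (the knob on top of the column is there to press on). Leave the pawl lying back, lay the screwdriver down on the bench clear of the stand, and do not disturb the other things.

Things in the scene. Friction and masses are not known exactly. Their poses are not given: they have to be found in the camera images.
- stand: Ratchet lifting stand, bolted down. Origin: bench top, under the column; x runs from the pawl side (front) to the table side, z up. Grey base plate 12 mm high, x -80 to +105, y -60 to +60 mm. Grey channel, x -13 to +20, y -19 to +19, up to z 150, guides the column; its saw teeth face -x, tips at -20.5. Two yoke ears beside the pawl: y out to 13.5, x -86 to -12, z 32 to 60.
- pawl (a joint): Angle (rad) of the dark steel pawl, hinged along the stand's y at pawl_pivot, 14 mm wide. 0 to 0.12: leaning in the teeth by its weight, so the table cannot go down; grows as it swings to the front (-x); 1.45: on its back stop. No spring, moves with about 1 N: past about 0.35 it falls over to the stop, before that it falls back in. If a tooth sits hard on it, a flick lifts the table some mm.
- pawl_pivot (a point): Centre of the pawl's hinge pin, stand x -53, z 50 mm; axes as the stand's. The pawl's outline at angle 0, from here (x to the column, z up): shank 10 mm thick from (0, 0) to (4, 44) mm, then a beak 9 mm thick on to the nose at (38, 58). Thrown back, the shank lies nearly level to -x with the beak pointing up, up to 52 mm in front of and 45 mm above the pivot.
- pawl_gap (a point): Middle of the opening under the beak, between the pawl's shank and the teeth, open to both sides along the stand's y: stand x -32, z 78 mm; axes as the stand's. It is 22 mm wide in x (-43 to -21) and goes from z 60 (top of the ears) to about 95 mm (beak). A rod lying through it along y and moved 35 mm or more towards -x throws the pawl over.
- table (a joint): Height of column and table above the bottom stop (m): 0 fully down, 0.076 fully up; starts between 0.042 and 0.074. Counterbalanced: it stays where it is left, and 4 N plus a little damping (15 N per m/s) moves it. With the pawl in the teeth it goes down 16 mm at most, then is stopped dead.
- knob_top (a point): Centre of the top of the black round press knob, 42 mm across, on the column's top; z is 196 mm + table. Behind it the table plate with its circuit board: stand x +32 to +156, y -76 to +76, underside 152 mm, highest part 203 mm, each + table; the block under the knob spans x -20 to +36, y -28 to +28.
- screwdriver: Small flat-blade screwdriver, 149 mm long, 45 g, lying loose. Origin: middle of its length, on its underside, 8 mm below its axis; the faceted handle (17 mm thick) is the +y half (y 0 to +74 mm), the blade (4 mm round shaft) the -y half, tip at y -74 mm.
- marker: Bystander: marker pen with a dark cap, 132 mm, lying on the bench.
- sink: Bystander: finned heat sink, 30 x 34 x 15 mm.
- pump: Bystander: desoldering pump, 176 mm long, lying on the bench.
- tweezers: Bystander: steel tweezers, 119 mm, lying on the bench.
Mind the look-alikes: they are no part of the job. There is more than one size of the screwdriver; the one meant has the size given above.

How it is judged (in metres and radians):
On the way, in this order (a step that is already met when the one before it is completed fails the run):
1. the screwdriver touches the pawl while the table is still up (contact force between screwdriver and pawl above 0.05 N and value of joint table above 0.02 m).
2. the pawl is flicked over onto its back stop while the table is still up (value of joint pawl above 1.3 rad and value of joint table above 0.02 m), for 0.2 s.
3. the table is pressed down onto its bottom stop (value of joint table below 0.004 m), for 0.2 s.
At the end, for the whole second after the job is handed in: The table is within 4 mm of its bottom stop, the pawl lies back on its stop (over 1.3 rad), and the screwdriver lies flat (within 7 degrees) and at rest on the bench, below 30 mm and not touching the stand (value of joint table below 0.004 m and value of joint pawl above 1.3 rad and height (world z) of screwdriver below 0.03 m and angle between screwdriver's own y axis and vertical between 1.45 and 1.69 rad and contact force between screwdriver and stand below 0.05 N and linear speed of screwdriver below 0.02 m/s).
It fails at once if the gripper touches the pawl (contact force between any of the fingers, the arm and pawl above 0.3 N).
It fails at once if the table is slammed down (faster than 0.25 m/s) (velocity of joint table below -0.25 m/s).
It fails at once if the screwdriver is let go more than 60 mm above the bench (height (world z) of screwdriver above 0.06 m and contact force between anything else and screwdriver below 0.02 N).
It fails at once if another thing is shifted more than 20 mm (distance of any of marker, sink, pump, tweezers from where it was at the start of the episode above 0.02 m).
It also fails if it takes over 58 s, if anything falls off the work surface, if the arm or the gripper's body presses on something with over 40 N, if the wrist force passes 120 N, or if a joint passes its speed limit or range.

## Working session

There is one attempt and no reset: what is moved stays moved. The work goes in short steps, Python scripts to look and compute and a tool call to move; the robot and the scene stay as the last step left them, time stands still between calls to the robot, and variables do not carry over. Pictures are saved under pics/ and viewed, at most 12 in all, crops included, and the job is handed in when it is done.

Besides the shell and the picture viewer there is one more tool, called as name(argument=value, ...), one argument or row to a line, values as JSON. jog_arm: Moves the arm, as the interface text tells. Its arguments: {"type":"object","properties":{"deltas":{"type":"array"},"force":{"type":"number"}},"required":["deltas"]}

```bash
mkdir -p pics
cat > h.py <<'E'
import numpy as np, cv2
from plant import r
def ray(cam,u,v):
    c=r.camera_info(cam); V=np.array(c["view"]); R=V[:3,:3]; o=-R.T@V[:3,3]
    d=R.T@np.array([(u-c["cx"])/c["fx"],-(v-c["cy"])/c["fy"],-1.]); return o,d/np.linalg.norm(d)
def onz(cam,u,v,z):
    o,d=ray(cam,u,v); return o+d*(z-o[2])/d[2]
def pix(cam,p):
    c=r.camera_info(cam); q=np.array(c["view"])@np.append(p,1); 
    return np.array([c["cx"]+c["fx"]*q[0]/-q[2], c["cy"]+c["fy"]*q[1]/q[2]])
def tri(u1,u2):
    (o1,d1),(o2,d2)=ray(*u1),ray(*u2)
    A=sum(np.eye(3)-np.outer(d,d) for d in(d1,d2)); b=sum((np.eye(3)-np.outer(d,d))@o for o,d in((o1,d1),(o2,d2)))
    return np.linalg.solve(A,b)
E
python3 - <<'E'
from h import *
for n in("top","side"):
    im=r.capture(n); cv2.imwrite(f"pics/{n}0.png",im); cv2.imwrite(f"pics/{n}0b.png",cv2.resize(im,(800,600),interpolation=cv2.INTER_CUBIC))
    c=r.camera_info(n); print({k:(np.round(v,3).tolist()) for k,v in c.items() if not isinstance(v,str)}, ray(n,256,192))
print(r.get_state())
E
```

```text
{'fx': 370.266, 'fy': 370.266, 'cx': 253.259, 'cy': 193.411, 'view': [[-0.007, -1.0, 0.009, 0.023], [0.994, -0.006, 0.109, -0.578], [-0.109, 0.01, 0.994, -1.575], [0.0, 0.0, 0.0, 1.0]]} (array([0.40363161, 0.03392352, 1.62796583]), array([ 0.11246396, -0.01695687, -0.99351111]))
{'fx': 384.77, 'fy': 384.77, 'cx': 257.745, 'cy': 187.09, 'view': [[-0.937, -0.348, -0.003, 0.525], [0.215, -0.585, 0.782, -0.226], [-0.274, 0.732, 0.624, -1.192], [0.0, 0.0, 0.0, 1.0]]} (array([0.21447833, 0.92355959, 0.92126371]), array([ 0.27544928, -0.72308962, -0.63345804]))
{'time_s': 0.1, 'joints': array([-5.62581610e+01,  2.05877058e+01,  6.38570700e-01, -1.69453353e-02,
       -7.01339326e+01, -1.65101977e+01]), 'qd': array([-0.14174015, -0.18634989,  0.16972991,  0.09209146, -0.08163922,
        0.03254369]), 'joint_torque': array([-1.43507634e-03, -5.84161806e+01,  2.93752187e+01,  7.01548889e+00,
        1.02209556e-02, -3.28755220e-05]), 'tcp_pos': array([ 0.19985228, -0.644317  ,  0.24471116]), 'eef_rot': array([ 1.79915830e+02, -8.33512296e-03, -1.62774122e+02]), 'contact_force': array([-0.16984342,  0.47126653,  0.32337887]), 'moment': array([ 0.00524733, -0.00355243, -0.04872383]), 'gripper_force': 0.0, 'gripper_width': 0.08796437549479415}
```

View pics/top0b.png

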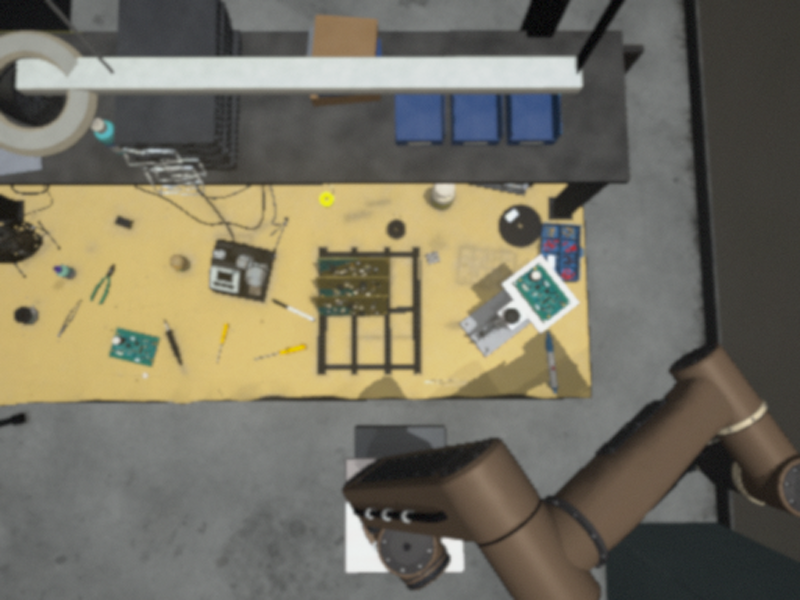

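View pics/side0b.png

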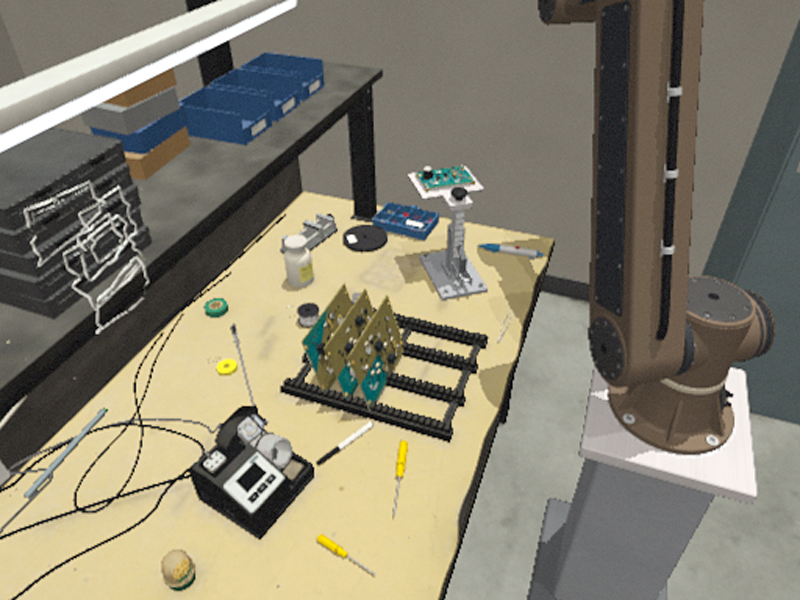

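Top view (800x600 scale): two yellow screwdrivers near (280,352), which is the longer, and (223,340). The stand is near (490,325) with its front to the lower left, knob (512,316), white table (540,292), pump (550,360). The side view shows the same, with knob (459,195), screwdrivers (400,470) and (345,553).

Run:
```python
from h import *
t=cv2.imread("pics/top0.png"); s=cv2.imread("pics/side0.png")
for n,im in(("top",t),("side",s)):
    h=cv2.cvtColor(im,cv2.COLOR_BGR2HSV); m=cv2.inRange(h,(18,190,120),(32,255,255))
    k,l,st,ce=cv2.connectedComponentsWithStats(m)
    for i in range(1,k):
        if st[i,4]>15:
            p=np.argwhere(l==i)[:,::-1].astype(float)
            w=np.array([onz(n,u,v,.008)[:2] for u,v in p]); c=w.mean(0); 
            U=np.linalg.svd(w-c,full_matrices=False)[2][0]; e=(w-c)@U
            print(n,st[i].tolist(),ce[i].round(1),"world",c.round(4),"dir",U.round(3),"len",np.ptp(e).round(4), (c+U*e.min()).round(3),(c+U*e.max()).round(3))
a=cv2.resize(s[95:195,255:365],(660,600),interpolation=cv2.INTER_CUBIC); cv2.imwrite("pics/s1.png",a)
b=cv2.resize(np.hstack([t[150:250,280:380],t[190:240,120:220].repeat(2,0)*0+cv2.resize(t[200:250,130:230],(100,100))*0]),(800,400))
b=np.hstack([cv2.resize(t[155:245,285:375],(400,400),interpolation=cv2.INTER_CUBIC),cv2.resize(s[270:375,190:290],(380,400),interpolation=cv2.INTER_CUBIC)])
cv2.imwrite("pics/t1.png",b)
```

```text
top [205, 124, 8, 8, 45] [208.6 127.4] world [0.8798 0.2164] dir [-0.807 -0.591] len 0.0341 [0.894 0.227] [0.866 0.206]
top [142, 208, 4, 11, 21] [143.2 212.4] world [0.5006 0.4993] dir [-0.976  0.217] len 0.0451 [0.52  0.495] [0.476 0.505]
top [179, 221, 16, 6, 39] [187.1 223.3] world [0.4519 0.3074] dir [ 0.246 -0.969] len 0.0672 [0.443 0.342] [0.46  0.277]
side [139, 230, 12, 10, 83] [144.7 234.6] world [0.8784 0.2152] dir [-0.625  0.781] len 0.0422 [0.892 0.199] [0.865 0.231]
side [254, 282, 7, 23, 111] [256.8 292.8] world [0.4511 0.3017] dir [-0.241  0.97 ] len 0.0753 [0.46  0.265] [0.442 0.338]
side [203, 342, 19, 15, 100] [211.9 348.9] world [0.4979 0.497 ] dir [-0.974  0.227] len 0.0555 [0.524 0.491] [0.47  0.503]
```

View pics/s1.png

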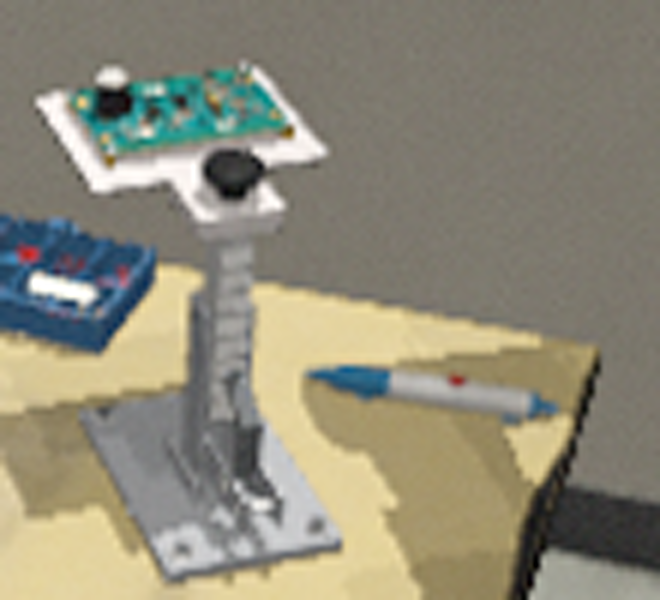

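View pics/t1.png

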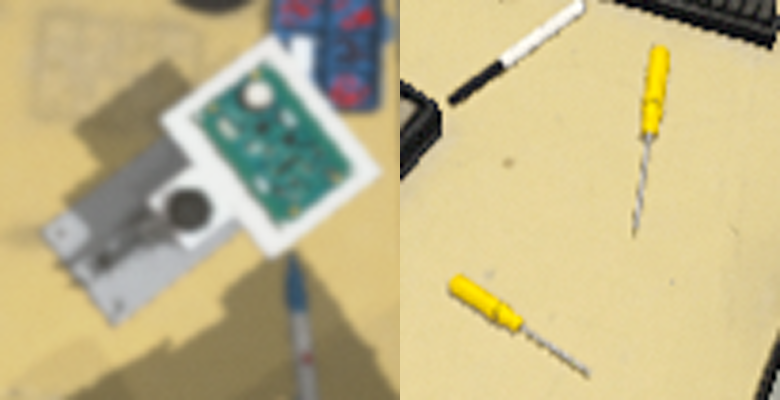

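The crops show the target screwdriver (longer: handle end about (258,282), tip (252,331) in the side view). They also show the stand base corners and knob, with the pawl leaning in the teeth.

Run:
```python
from h import *
f=lambda x,y:(255+x/6,95+y/6); g=lambda x,y:(285+x/4.444,155+y/4.444)
print("tip",onz("side",251.6,331.2,.006).round(4),"hend",onz("side",258.4,282.3,.010).round(4))
for n,p in(("FL",f(165,572)),("FR",f(340,542)),("BL",f(84,410))): print(n,onz("side",*p,.012).round(4))
for n,p in(("FLt",g(42,232)),("FRt",g(115,325))): print(n,onz("top",*p,.012).round(4))
k=tri(("side",*f(233,165)),("top",*g(188,208))); print("knob",k.round(4),pix("side",k),f(233,165),pix("top",k),g(188,208))
# knob mask centroid
for n,lo in(("top",(310,185,345,215)),("side",(285,115,303,130))):
    im=cv2.imread(f"pics/{n}0.png"); x0,y0,x1,y1=lo; s=im[y0:y1,x0:x1].max(2)<75
    q=np.argwhere(s); print(n,len(q),(q.mean(0)[::-1]+[x0,y0]).round(1), q.min(0)[::-1]+[x0,y0],q.max(0)[::-1]+[x0,y0])
c=r.camera_info("side")
```

```text
tip [0.4227 0.4167 0.006 ] hend [0.459  0.2678 0.01  ]
FL [ 0.5201 -0.1578  0.012 ]
FR [ 0.4249 -0.225   0.012 ]
BL [ 0.6251 -0.3068  0.012 ]
FLt [ 0.5185 -0.1614  0.012 ]
FRt [ 0.4268 -0.2312  0.012 ]
knob [ 0.5198 -0.257   0.2474] [293.42019685 122.46365866] (293.8333333333333, 122.5) [327.40288472 202.18539862] (327.3042304230423, 201.8046804680468)
top 24 [326.7 200.9] [324 199] [330 204]
side 59 [293.4 123.3] [289 120] [298 127]
```

jog_arm(
  deltas=[
    [[0, 2.75, 3.7, 1.7, 0.15], [0, 2.75, 3.7, 1.7, 0.15], [0, 2.75, 3.7, 1.7, 0.15], [0, 2.75, 3.7, 1.7, 0.15], [0, 2.75, 3.7, 1.7, 0.15], [0, 2.75, 3.7, 1.7, 0.15], [0, 2.75, 3.7, 1.7, 0.15], [0, 2.75, 3.7, 1.7, 0.15]],
  ],
  force=40,
)

```text
time_s: 1.1
tcp_pos: [0.4205, -0.3472, 0.3819]
eef_rot: [180.0, 0.0, -93.7]
contact_force: [1.0, -0.6, 0.2]
gripper_width: 0.0435
gripper_force: 0.0
```

jog_arm(
  deltas=[
    [[0, 0.4, 5.5, -1, 0.04], [0, 0.4, 5.5, -1, 0.04], [0, 0.4, 5.5, -1, 0.04], [0, 0.4, 5.5, -1, 0.04], [0, 0.4, 5.5, -1, 0.04], [0, 0.4, 5.5, -1, 0.04], [0, 0.4, 5.5, -1, 0.04], [0, 0.4, 5.5, -1, 0.025]],
  ],
)

```text
time_s: 2.1
tcp_pos: [0.4515, 0.0931, 0.3013]
eef_rot: [-180.0, 0.0, -76.5]
contact_force: [1.1, -0.5, 0.5]
gripper_width: 0.044
gripper_force: 0.0
```

jog_arm(
  deltas=[
    [[0, 0.15, 5, -2, 0], [0, 0, 5, -2, 0], [0, 0, 5, -2, 0], [0, 0, 5, -3, 0], [0, 0, 0, -4, 0], [0, 0, 0, -4, 0], [0, 0, 0, -3, 0], [0, 0, 0, 0, 0]],
  ],
)

```text
time_s: 3.1
tcp_pos: [0.4522, 0.2899, 0.0993]
eef_rot: [179.7, -0.2, -76.5]
contact_force: [0.1, 0.8, 0.1]
gripper_width: 0.0439
gripper_force: 0.0
```

Run:
```python
from h import *
im=r.capture("side"); cv2.imwrite("pics/side1.png",im)
cv2.imwrite("pics/s2.png",cv2.resize(im[230:350,180:340],(800,600),interpolation=cv2.INTER_CUBIC))
st=r.get_state(); p=st["tcp_pos"]; print(p,st["eef_rot"])
```

```text
[0.45319787 0.29085671 0.1011012 ] [ 1.79901209e+02 -9.59377372e-02 -7.65281779e+01]
```

View pics/s2.png

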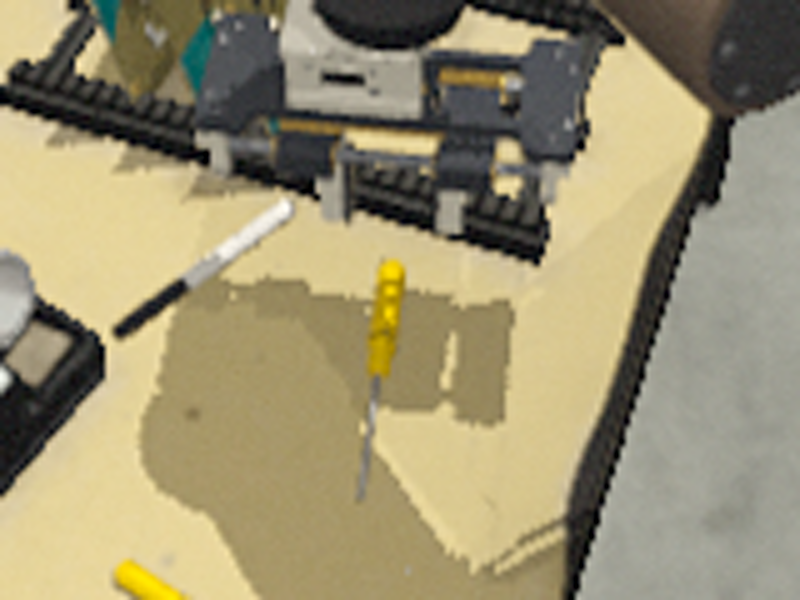

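The picture shows the screwdriver handle at (388,320) between the two finger directions, with nothing in the way.

jog_arm(
  deltas=[
    [[0, 0.1, 0.2, -3, 0], [0, 0, 0, -3, 0], [0, 0, 0, -1.5, 0], [0, 0, 0, -0.4, 0], [-1, 0, 0, 0, 0], [-1, 0, 0, 0, 0], [-1, 0, 0, 0, 0], [-1, 0, 0, 0, 0]],
  ],
  force=40,
)

```text
time_s: 4.15
tcp_pos: [0.4547, 0.2936, 0.0232]
eef_rot: [-180.0, 0.0, -76.5]
contact_force: [-1.7, -0.2, 4.4]
gripper_width: 0.0161
gripper_force: 40.0
```

jog_arm(
  deltas=[
    [[-1, 0, 0, 0, 0], [-1, 0, 0, 0, 0], [-1, 0, 0, 2, 0], [-1, 0, 0, 4, 0], [-1, 0, 0, 4, 0], [-1, 0, 0, 4, 0], [-1, 0, 0, 4, 0], [-1, 0, 0, 0, 0]],
  ],
)

```text
time_s: 5.15
tcp_pos: [0.4557, 0.2946, 0.206]
eef_rot: [-179.7, 0.2, -76.5]
contact_force: [0.1, 0.9, -1.1]
gripper_width: 0.0161
gripper_force: 40.0
```

Run:
```python
from h import *
im=r.capture("side"); cv2.imwrite("pics/side2.png",im); r.capture("top")
cv2.imwrite("pics/s3.png",cv2.resize(im[200:320,180:340],(800,600),interpolation=cv2.INTER_CUBIC))
st=r.get_state(); p=st["tcp_pos"]; print(p,st["eef_rot"],st["gripper_width"])
# predicted tip if held level: 124mm along tip direction, 12mm below TCP
a=np.radians(103.6); t=p+np.array([.124*np.cos(a),.124*np.sin(a),-.0125]); print(pix("side",t),(pix("side",t)-[180,200])*5)
```

```text
[0.45420416 0.29320605 0.20251724] [-1.79993439e+02  3.86129788e-02 -7.65504421e+01] 0.015836571736853208
[250.08538164 285.99189071] [350.42690822 429.95945357]
```

View pics/s3.png

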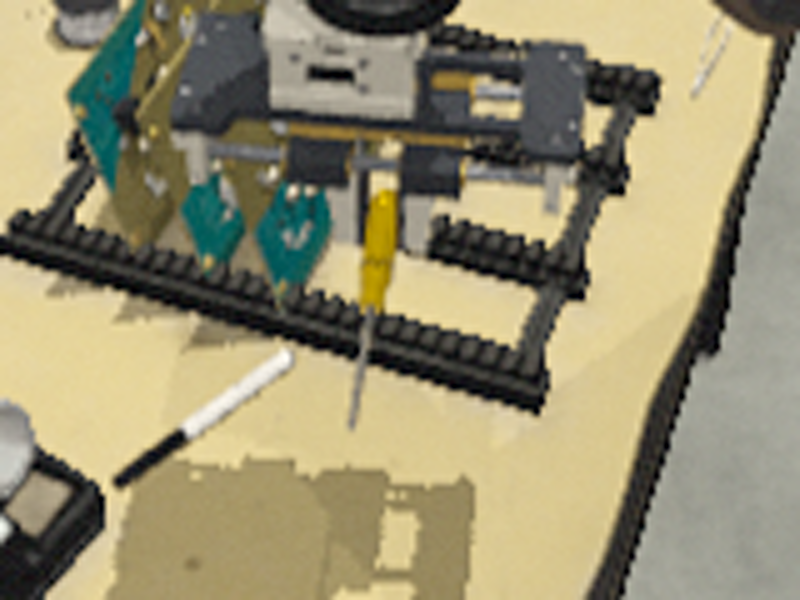

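jog_arm(
  deltas=[
    [[-1, -0.2, -5, 1.2, -0.17], [-1, -0.2, -5, 1.2, -0.17], [-1, -0.2, -5, 1.2, -0.17], [-1, -0.2, -5, 1.2, -0.17], [-1, -0.2, -5, 1.2, -0.17], [-1, -0.2, -5, 1.2, -0.17], [-1, -0.2, -5, 1.2, -0.17], [-1, -0.2, -5, 1.2, -0.17]],
  ],
)

```text
time_s: 6.25
tcp_pos: [0.4375, -0.1082, 0.2976]
eef_rot: [179.9, -0.1, -154.8]
contact_force: [2.1, -0.1, -0.7]
gripper_width: 0.0157
gripper_force: 40.0
```

jog_arm(
  deltas=[
    [[-1, -2.75, -4.3, 0, -0.043], [-1, -2.75, -4.3, 0, -0.043], [-1, -2.75, -4.3, 0, -0.043], [-1, -2.75, -4.3, 0, -0.043], [-1, 0, 0, -5, 0], [-1, 0, 0, -5, 0], [-1, 0, 0, -5, 0], [-1, 0, 0, 0, 0]],
  ],
)

```text
time_s: 7.25
tcp_pos: [0.3251, -0.2777, 0.1449]
eef_rot: [179.7, -0.5, -164.4]
contact_force: [1.4, 0.5, 0.4]
gripper_width: 0.0156
gripper_force: 40.0
```

Run:
```python
from h import *
for i in range(3): im=r.capture("side")
st=r.get_state(); print(st["tcp_pos"],st["eef_rot"])
cv2.imwrite("pics/s4.png",cv2.resize(im[95:215,245:405],(800,600),interpolation=cv2.INTER_CUBIC))
```

```text
[ 0.32943262 -0.2790785   0.14991544] [-1.79938719e+02  3.80529478e-02 -1.64273984e+02]
```

View pics/s4.png

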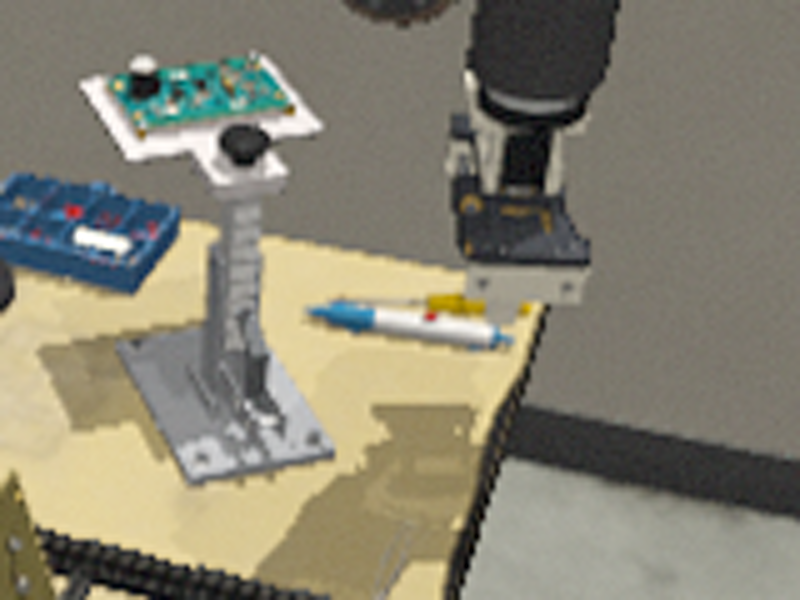

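The tip is near (330,300) behind the pump in view. The gripper is clear of the stand and the pawl shank is at about (255,370). I'll check the stand pose against this.

Run:
```python
from h import *
O=np.array([.5195,-.258,0]); X=np.array([.585,-.811,0]); Y=np.array([.811,.585,0])
W=lambda x,y,z:O+X*x/1e3+Y*y/1e3+[0,0,z/1e3]
for n,p in dict(piv=(-53,0,50),shtop=(-54,7,94),nose=(-15,7,108),bkFL=(-80,60,12),bkFR=(-80,-60,12),bkBL=(105,60,12),knob=(0,0,247),earFL=(-86,13.5,60),gap=(-33,0,77),chtop=(-13,19,150)).items(): print(n,((pix("side",W(*p))-[245,95])*5).round())
st=r.get_state(); d=W(-33,0,77)-st["tcp_pos"]; print(d, "along/perp",d@[.962,.272,0],d@[-.272,.962,0])
```

```text
piv [252. 402.]
shtop [247. 356.]
nose [231. 312.]
bkFL [186. 476.]
bkFR [335. 449.]
bkBL [115. 340.]
knob [243. 137.]
earFL [251. 420.]
gap [245. 358.]
chtop [217. 266.]
[ 0.17076238  0.0478415  -0.07291544] along/perp 0.17728629542859947 -0.0004238394860619915
```

jog_arm(
  deltas=[
    [[-1, 0, 0, -3, 0], [-1, 0, 0, -3, 0], [-1, 0, 0, 0, 0], [-1, 1.35, 0.4, 0, 0], [-1, 1.35, 0.4, 0, 0], [-1, 1.35, 0.4, 0, 0], [-1, 1.35, 0.35, 0, 0], [-1, 1.2, 0.3, 0, 0]],
  ],
)

```text
time_s: 8.4
tcp_pos: [0.3956, -0.2599, 0.0886]
eef_rot: [-180.0, -0.0, -164.3]
contact_force: [-0.3, -0.2, -1.0]
gripper_width: 0.0157
gripper_force: 40.0
```

Run:
```python
from h import *
for i in range(3): im=r.capture("side")
st=r.get_state(); print(st["tcp_pos"],st["eef_rot"],st["contact_force"])
cv2.imwrite("pics/s5.png",cv2.resize(im[120:210,255:375],(800,600),interpolation=cv2.INTER_CUBIC))
```

```text
[ 0.39491389 -0.25997315  0.08833697] [ 1.79987274e+02 -2.45776509e-02 -1.64279109e+02] [-0.87626421 -0.48825946 -0.51693007]
```

View pics/s5.png

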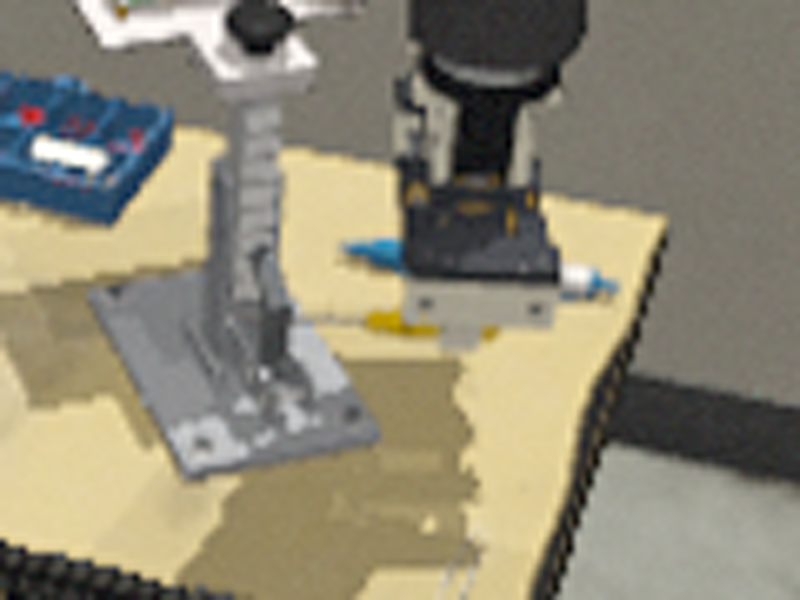

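The blade passes behind the pawl shank at about (290,318) with no contact force, so it is in the gap. Next is the flick.

jog_arm(
  deltas=[
    [[-1, -0.4, 0.55, 0, 0], [-1, -0.4, 0.55, 0, 0], [-1, -0.4, 0.55, 0, 0], [-1, -0.4, 0.55, 0, 0], [-1, -0.4, 0.55, 0, 0], [-1, -0.4, 0.55, 0, 0], [-1, 0, 0, 0, 0], [-1, 0, 0, 0, 0]],
  ],
  force=50,
)

```text
time_s: 9.55
tcp_pos: [0.3707, -0.2272, 0.0886]
eef_rot: [-180.0, 0.0, -164.3]
contact_force: [0.3, 0.5, -1.3]
gripper_width: 0.0159
gripper_force: 50.0
```

Run:
```python
from h import *
for i in range(3): im=r.capture("side")
st=r.get_state(); print(st["tcp_pos"],st["eef_rot"],st["contact_force"])
cv2.imwrite("pics/s6.png",cv2.resize(im[120:210,255:375],(800,600),interpolation=cv2.INTER_CUBIC))
```

```text
[ 0.37060307 -0.22728386  0.08852913] [-1.79998297e+02 -2.75571677e-03 -1.64316527e+02] [-1.22846999 -0.14984084 -0.50953522]
```

View pics/s6.png

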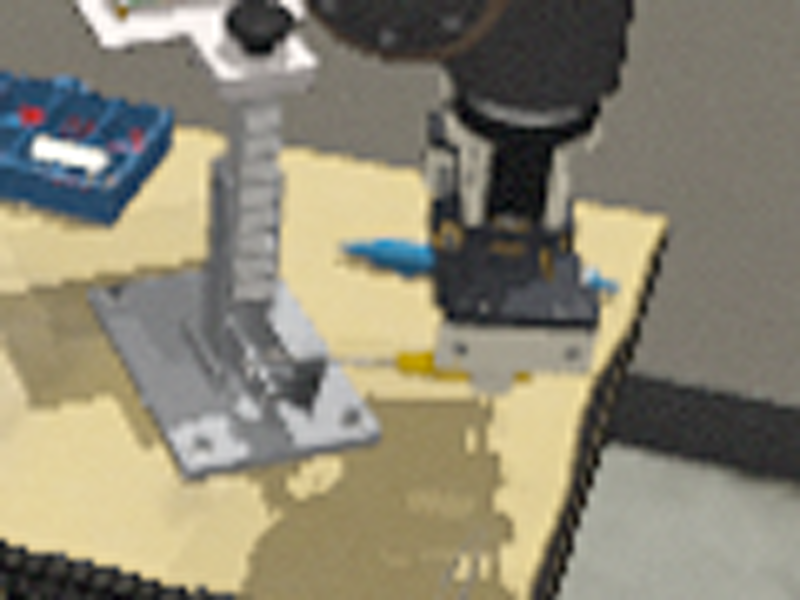

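The pawl has been thrown over: the teeth are bare and the beak points up at (305,380), with the blade above the shank. Next I lift straight up and carry the screwdriver back to its old, clear spot.

jog_arm(
  deltas=[
    [[-1, 0, 0, 1, 0], [-1, 0, 0, 2, 0], [-1, 0, 0, 4, 0], [-1, 0, 0, 5, 0], [-1, 0, 0, 5, 0], [-1, 0, 0, 4, 0], [-1, 3.3, 5, 0, 0.08], [-1, 3.4, 5, 0, 0.08]],
  ],
)

```text
time_s: 10.7
tcp_pos: [0.4379, -0.1265, 0.3003]
eef_rot: [-179.9, 0.2, -155.1]
contact_force: [1.7, -0.8, -0.7]
gripper_width: 0.0158
gripper_force: 50.0
```

jog_arm(
  deltas=[
    [[-1, 0.2, 5, 0, 0.17], [-1, 0.2, 5, 0, 0.17], [-1, 0.2, 5, 0, 0.17], [-1, 0.2, 5, 0, 0.17], [-1, 0.2, 5, 0, 0.17], [-1, 0.2, 5, 0, 0.17], [-1, 0.2, 5, -2, 0.17], [-1, 0.2, 5, -4, 0.17]],
  ],
)

```text
time_s: 11.7
tcp_pos: [0.4541, 0.274, 0.2412]
eef_rot: [-179.8, 0.1, -76.9]
contact_force: [0.4, -0.0, -0.4]
gripper_width: 0.0157
gripper_force: 50.0
```

```bash
python3 -c "
from h import *
for i in range(3): im=r.capture('side')
cv2.imwrite('pics/side7.png',im)
s=r.get_state();print(s['tcp_pos'],s['eef_rot'])"
```

```text
[0.45244544 0.27247673 0.23757446] [ 1.79783556e+02 -1.51885785e-01 -7.70781567e+01]
```

jog_arm(
  deltas=[
    [[-1, 0.1, 2.1, -5, 0.01], [-1, 0, 0, -5, 0], [-1, 0, 0, -5, 0], [-1, 0, 0, -3.5, 0], [-1, 0, 0, -1.5, 0], [-1, 0, 0, -1, 0], [-1, 0, 0, -0.4, 0], [-1, 0, 0, 0, 0]],
  ],
)

```text
time_s: 12.85
tcp_pos: [0.4548, 0.293, 0.0263]
eef_rot: [-179.9, 0.0, -76.7]
contact_force: [-0.4, -0.3, 0.1]
gripper_width: 0.0157
gripper_force: 50.0
```

jog_arm(
  deltas=[
    [[-1, 0, 0, -0.2, 0], [-1, 0, 0, -0.2, 0], [-1, 0, 0, 0, 0]],
  ],
)

```text
time_s: 13.22
tcp_pos: [0.4548, 0.293, 0.0231]
eef_rot: [-179.9, 0.0, -76.6]
contact_force: [-4.1, -1.7, 14.7]
gripper_width: 0.0159
gripper_force: 50.0
```

jog_arm(
  deltas=[
    [[-1, 0, 0, 0.1, 0], [-0.4, 0, 0, 0, 0], [-0.4, 0, 0, 0, 0], [-0.4, 0, 0, 0, 0], [-0.4, 0, 0, 1.5, 0], [-0.4, 0, 0, 4, 0], [-0.4, 0, 0, 5, 0], [-0.4, 0, 0, 5, 0]],
  ],
)

```text
time_s: 14.22
tcp_pos: [0.4543, 0.2924, 0.1802]
eef_rot: [-180.0, 0.0, -76.6]
contact_force: [0.9, 1.5, -1.7]
gripper_width: 0.0262
gripper_force: 0.0
```

jog_arm(
  deltas=[
    [[-1, 0, -5, 5, -0.1], [-1, 0, -5.5, 3, -0.1], [-1, 0, -5.5, 1, -0.1], [-1, 0, -5.5, 0, -0.1], [-1, 0, -5.5, 0, 0], [-1, 0.5, -5.5, 0, 0], [-1, 1, -5.5, 0, 0], [-1, 1, -5.5, 0, 0]],
  ],
  force=20,
)

```text
time_s: 15.22
tcp_pos: [0.4793, -0.1383, 0.2632]
eef_rot: [-179.9, 0.0, -99.5]
contact_force: [0.1, 0.9, -0.1]
gripper_width: 0.0004
gripper_force: 0.0
```

Run:
```python
from h import *
for i in range(3): im=r.capture("side")
st=r.get_state(); print(st["tcp_pos"],st["eef_rot"],st["contact_force"],r.tip_extent)
cv2.imwrite("pics/side8.png",im); cv2.imwrite("pics/s8.png",cv2.resize(im[100:360,180:400],(508,600),interpolation=cv2.INTER_CUBIC))
print("to knob",np.array([.5195,-.258,.247+.019])-st["tcp_pos"])
```

```text
[ 0.4789881  -0.13897187  0.26222851] [ 1.79996349e+02 -1.34488519e-02 -9.98348699e+01] [-0.125554   -0.29654813 -0.53767608] 0.019
to knob [ 0.0405119  -0.11902813  0.00377149]
```

View pics/s8.png

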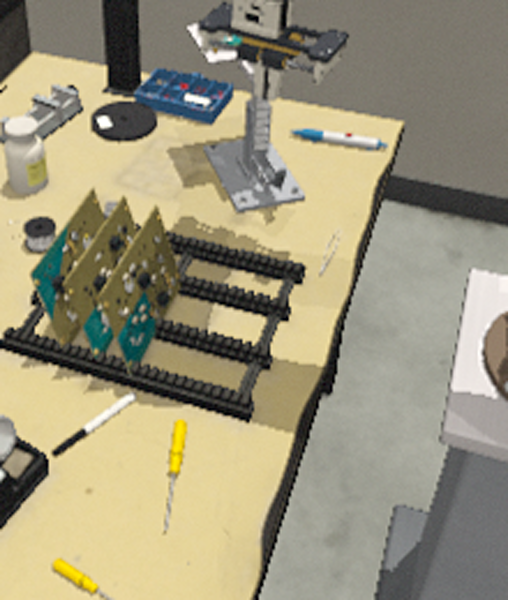

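The screwdriver lies flat back at its spot (175,470), with the marker and everything else unmoved. Now I rise, go over the knob and press.

jog_arm(
  deltas=[
    [[-1, 0, 0, 4, 0], [-1, 0, 0, 1, 0], [-1, 1.3, -4, 0, 0], [-1, 1.35, -4, 0, 0], [-1, 1.35, -3.8, 0, 0], [-1, 0, 0, -1.5, 0], [-1, 0, 0, -1.5, 0], [-1, 0, 0, 0, 0]],
  ],
)

```text
time_s: 16.38
tcp_pos: [0.5184, -0.2531, 0.2803]
eef_rot: [179.8, 0.0, -99.5]
contact_force: [-0.2, -0.5, 0.7]
gripper_width: 0.0006
gripper_force: 0.0
```

jog_arm(
  deltas=[
    [[-1, 0, 0, -0.7, 0], [-1, 0, 0, -0.7, 0], [-1, 0, 0, -0.7, 0], [-1, 0, 0, -0.7, 0], [-1, 0, 0, -0.7, 0]],
  ],
)

```text
time_s: 17.0
tcp_pos: [0.5197, -0.2542, 0.2464]
eef_rot: [-180.0, 0.0, -99.6]
contact_force: [0.7, 4.2, 5.3]
gripper_width: 0.0002
gripper_force: 2.4
```

jog_arm(
  deltas=[
    [[-1, 0, 0, -0.6, 0], [-1, 0, 0, -0.6, 0], [-1, 0, 0, -0.6, 0], [-1, 0, 0, -0.6, 0], [-1, 0, 0, -0.4, 0], [-1, 0, 0, -0.2, 0], [-1, 0, 0, 0, 0]],
  ],
)

```text
time_s: 17.88
tcp_pos: [0.5192, -0.2547, 0.2164]
eef_rot: [180.0, -0.0, -99.6]
contact_force: [0.6, 0.8, 2.2]
gripper_width: 0.0003
gripper_force: 0.8
```

jog_arm(
  deltas=[
    [[-1, 0, 0, -0.2, 0], [-1, 0, 0, -0.2, 0], [-1, 0, 0, 0, 0]],
  ],
)

```text
time_s: 18.25
tcp_pos: [0.5193, -0.2548, 0.2144]
eef_rot: [-179.9, -0.1, -99.5]
contact_force: [-4.1, 2.7, 15.3]
gripper_width: 0.0002
gripper_force: 7.5
```

jog_arm(
  deltas=[
    [[-1, 0, 0, -0.1, 0], [-1, 0, 0, 0, 0], [-1, 0, 0, 0, 0]],
  ],
)

```text
time_s: 18.62
tcp_pos: [0.5193, -0.2548, 0.2143]
eef_rot: [-179.9, -0.1, -99.5]
contact_force: [-5.5, 6.3, 20.3]
gripper_width: 0.0008
gripper_force: 10.3
```

jog_arm(
  deltas=[
    [[-1, 0, 0, 0.5, 0], [-1, 0, 0, 2, 0], [-1, 0, 0, 4, 0], [-1, 0, 0, 4, 0], [-1, 0, 5, 0, 0], [-1, 0, 5, 0, 0], [-1, 0, 5, 0, 0], [-1, 0, 0, 0, 0]],
  ],
)

```text
time_s: 19.62
tcp_pos: [0.5188, -0.1022, 0.3162]
eef_rot: [179.9, -0.0, -99.4]
contact_force: [-0.4, -0.4, 1.0]
gripper_width: 0.0005
gripper_force: 0.0
```

Run:
```python
from h import *
for i in range(3): im=r.capture("side")
print(r.get_state()["tcp_pos"])
cv2.imwrite("pics/s9.png",cv2.resize(im[100:220,240:400],(800,600),interpolation=cv2.INTER_CUBIC))
```

```text
[ 0.51905955 -0.10487326  0.31616738]
```

View pics/s9.png

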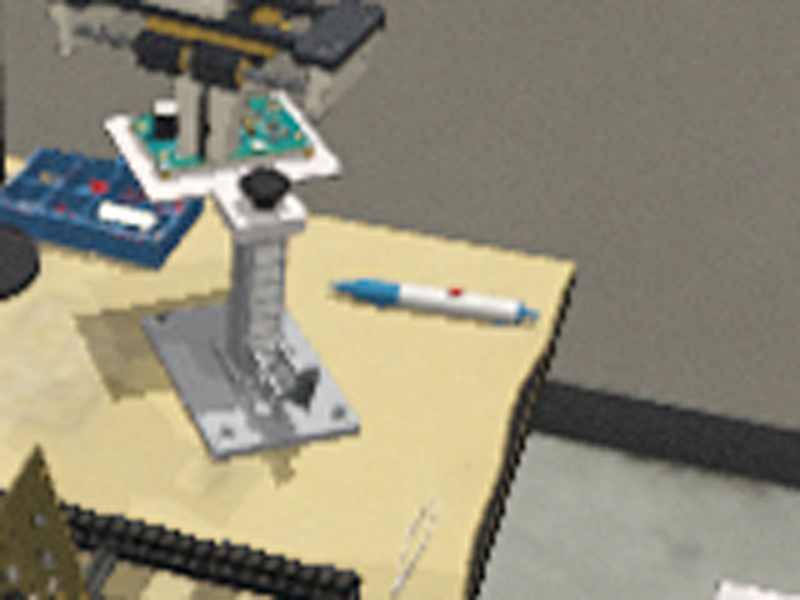

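The table is fully down (knob at (265,188)) and the pawl is lying back at (300,385). Handing the job in.

```bash
python3 -c "
from plant import r
print(r.close_job())"
```

```text
the job is handed in; nothing more can be done
None
```

The job is handed in at about 20 s of the 58 s; no verdict came back. The last pictures show the pawl lying back and the table on its bottom stop, the screwdriver lying flat where I first picked it up, and nothing else visibly moved.

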